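# Fill the specimen carrier and hold it ready to go

### The job

Get the specimen carrier ready to go: stand the amber bottle and the blue slide case from the bench upright in its two empty compartments, one in each, lowering each to the compartment floor before letting go and while the carrier stands on the bench. Then take the carrier by its handle, lift it about ten centimetres clear of the bench and finish still holding it there, level and motionless, with everything in its compartment. Tip nothing over and leave the other things on the bench where they are.

Things in the scene. Friction and masses are not known exactly. Their poses are not given: they have to be found in the camera images.
- carrier: White moulded specimen carrier, loose, standing on the bench: 132 (its x) x 172 (its y) mm, outer walls 40 mm high and 4 mm thick, floor 5 mm thick. A 20 mm wide spine along its y axis at the middle, 46 mm high, divides it into two rows; 4 mm cross walls (tops 35 mm up) divide each row into three compartments, each 52 x 52 mm inside. A grey arched handle stands on the spine. Mass about 0.28 kg empty, under 0.9 kg full. Origin: centre of its underside; z up.
- handle (a point): Middle of the carrier's grey handle bar, 105 mm above the carrier's underside. The bar runs along the carrier's y axis: 104 mm long, 14 mm thick (along the carrier's x), 18 mm high (top 114 mm above the underside); posts under its ends, 40 to 52 mm from the middle. Within 29 mm of the handle's middle along the carrier's y, nothing beside the bar stands higher than 51 mm above the underside; the tall things stand in the corners. Axes as the carrier's.
- cell_a (a point): Centre of the floor of the first EMPTY compartment (carrier x +36, y -56 mm, 5 mm above the underside). Axes as the carrier's. 52 x 52 mm inside; the cross wall beside it rises 30 mm, the outer walls 35 mm and the spine 41 mm above this floor.
- cell_b (a point): Centre of the floor of the second EMPTY compartment, diagonally opposite (carrier x -36, y +56 mm); otherwise as cell_a.
- bottle: Amber round bottle with a ribbed white screw cap, standing on the bench: body 45 mm diameter, cap 46 mm diameter over its top 28 mm, 106 mm tall in all, about 0.14 kg (varies). Origin: centre of its underside; z up along it. To be loaded.
- slide_case: Blue plastic microscope-slide case standing on end on the bench: 46 mm (its x) x 34 mm (its y) x 100 mm tall, plain flat sides, about 0.10 kg (varies). Origin: centre of its underside. To be loaded; turned askew it does not fit a compartment (57 mm corner to corner).
- pot_e: Small clear pot with yellow lid, 44 mm diameter, 46 mm tall, already in the middle compartment at carrier x +36 (stays there). Origin: centre of its underside.
- pot_f: The same kind of pot, already in the middle compartment at carrier x -36 (stays there).
- jar_c: Clear jar with red lid, 44 mm diameter, 66 mm tall, already in the corner compartment at carrier x +36, y +56 (stays there). Origin: centre of its underside.
- bottle_d: White bottle with green cap, 43 mm diameter, 80 mm tall, already in the corner compartment at carrier x -36, y -56 (stays there). Origin: centre of its underside.
- cell_c (a point): Floor centre of jar_c's compartment.
- cell_d (a point): Floor centre of bottle_d's compartment.
- cell_e (a point): Floor centre of pot_e's compartment.
- cell_f (a point): Floor centre of pot_f's compartment.
- petri: Bystander: two closed petri dishes, stacked, 91 mm diameter, 33 mm high, left of the carrier. Origin: centre of the underside.
- tube_rack: Bystander: green rack of capped tubes, 66 (x) x 200 (y) x 92 mm high, beyond the carrier. Origin: centre of the underside.
- beaker: Bystander: glass beaker, 70 mm diameter, 92 mm high, beyond the items. Origin: centre of the underside.
- forceps: Bystander: steel forceps lying flat, 142 mm long along its x, 9 mm high, to the right of the two items.
There are look-alikes about, which are no part of the job. Several things have the shape of the slide_case; the one meant has the colours described above.

How it is judged (in metres and radians):
On the way:
1. bottle and slide case stand released on the floors of the two empty compartments, carrier standing on the bench ((((distance between bottle and cell_a below 0.012 m and angle between bottle's own z axis and vertical below 0.26 rad) and (distance between slide_case and cell_b below 0.012 m and angle between slide_case's own z axis and vertical below 0.26 rad)) or ((distance between bottle and cell_b below 0.012 m and angle between bottle's own z axis and vertical below 0.26 rad) and (distance between slide_case and cell_a below 0.012 m and angle between slide_case's own z axis and vertical below 0.26 rad))) and distance between pot_e and cell_e below 0.012 m and angle between each of pot_e, pot_f, jar_c, bottle_d's own z axis and vertical below 0.26 rad and distance between pot_f and cell_f below 0.012 m and distance between jar_c and cell_c below 0.012 m and distance between bottle_d and cell_d below 0.012 m and contact force between the fingers and bottle below 0.1 N and contact force between the fingers and slide_case below 0.1 N and height (world z) of carrier below 0.006 m and angle between carrier's own z axis and vertical below 0.03 rad), for 0.2 s.
At the end, for the whole second after the job is handed in: Carrier held by the gripper alone, underside 60-160 mm above the bench, tilt < 0.10 rad, < 0.03 m/s and 0.2 rad/s; bottle and case each in one of the two empty compartments, the other four in theirs (12 mm of floor centre, lean < 15 deg), fingers off both; bystanders within 30 mm ((((distance between bottle and cell_a below 0.012 m and angle between bottle's own z axis and vertical below 0.26 rad) and (distance between slide_case and cell_b below 0.012 m and angle between slide_case's own z axis and vertical below 0.26 rad)) or ((distance between bottle and cell_b below 0.012 m and angle between bottle's own z axis and vertical below 0.26 rad) and (distance between slide_case and cell_a below 0.012 m and angle between slide_case's own z axis and vertical below 0.26 rad))) and distance between pot_e and cell_e below 0.012 m and angle between each of pot_e, pot_f, jar_c, bottle_d's own z axis and vertical below 0.26 rad and distance between pot_f and cell_f below 0.012 m and distance between jar_c and cell_c below 0.012 m and distance between bottle_d and cell_d below 0.012 m and height (world z) of carrier between 0.06 and 0.16 m and angle between carrier's own z axis and vertical below 0.1 rad and linear speed of carrier below 0.03 m/s and angular speed of carrier below 0.2 rad/s and contact force between the fingers and carrier above 3 N and contact force between carrier and table below 0.05 N and contact force between carrier and petri below 0.05 N and contact force between carrier and tube_rack below 0.05 N and contact force between carrier and beaker below 0.05 N and contact force between carrier and forceps below 0.05 N and contact force between the fingers and bottle below 0.1 N and contact force between the fingers and slide_case below 0.1 N and distance of each of petri, tube_rack, beaker, forceps from where it was at the start of the episode below 0.03 m); the arm keeps its last pose, push and grip.
It fails at once if the bottle or the slide case is let go more than 20 mm above its compartment's floor ((contact force between the fingers and bottle below 0.05 N and ((horizontal distance between bottle and cell_a below 0.03 m and z of bottle in the frame of cell_a above 0.02 m) or (horizontal distance between bottle and cell_b below 0.03 m and z of bottle in the frame of cell_b above 0.02 m))) or (contact force between the fingers and slide_case below 0.05 N and ((horizontal distance between slide_case and cell_a below 0.03 m and z of slide_case in the frame of cell_a above 0.02 m) or (horizontal distance between slide_case and cell_b below 0.03 m and z of slide_case in the frame of cell_b above 0.02 m)))).
It fails at once if the bottle, the slide case or anything in the carrier is tipped over (beyond 40 degrees) (angle between any of bottle, slide_case, pot_e, pot_f, jar_c, bottle_d, carrier's own z axis and vertical above 0.7 rad).
It fails at once if a bystander is pushed more than 30 mm or the beaker or rack is tipped (distance of any of petri, tube_rack, beaker, forceps from where it was at the start of the episode above 0.03 m or angle between any of beaker, tube_rack's own z axis and vertical above 0.4 rad).
It also fails if it takes over 72 s, if anything falls off the work surface, if the arm or the gripper's body presses on something with over 40 N, if the wrist force passes 120 N, or if a joint passes its speed limit or range.

### The arm

A 6-joint arm with a two-finger parallel gripper is mounted at the origin on the work surface. World frame = base frame: x ahead of the robot, y to its left, z up, the work surface at z = 0. Lengths are in mm, angles in rad, forces in N, time in s.
With the tool pointing down it reaches from about 300 to 850 mm from the base axis. Payload 5.4 kg.
Tool frame: the origin (TCP) lies between the finger pads; the fingertips stand 22 mm ahead of it and the grasp point (between the pads) lies 3 mm ahead of it; x points along the fingers, y is the direction in which the jaws open and shut, and the axes are right-handed (so a half turn about x gives the same grasp; the last joint's range is limited). The gripper opens to 85 mm and grips with 20 to 120 N. Pads are 22 mm wide; open, the fingers measure 114 mm over their backs; the gripper's body (76 mm by 85 mm) begins 54 mm behind the grasp point. The pads swing forward as they close: fully open they stand 13 mm farther back than shut.
Start: joints at [-0.21, 0.158, 1.597, -0, 1.386, -0.21], TCP at [574.984, -0.018, 253.299] pointing down, gripper open.
Joint ranges: [-2.91, 2.91], [-0.94, 2.29], [0.18, 2.7], [-1.29, 4.43], [0.17, 2.64], [-3, 3]. Speed limits (rad/s): [2.57, 2.57, 3.14, 3.14, 3.14, 3.14].

### API

Orientations are given as a rotation vector (axis times angle).
In Python, from station import manip gives the robot as it stands. The module is installed in compiled form; this text tells all that it offers.
- The arm moves only by the tool apply_moves, never from a script. Its argument "rows" is a list of rows, each a list of 4 numbers: the shift along the tool's x, y, z in m, then the turn about the tool's x in rad. In form: [[tx, ty, tz, roll], ...]. A call has 1 to 20 rows; each row shifts and turns the commanded pose from where the row before left it, along the tool's axes as they then stand; what a row does not reach is not made up. A row lasts 1/8 s, in which the tool goes at most 62.5 mm and 10.7 degrees, less where a joint would pass 70% of its speed; a pose out of reach is approached as far as the arm can. A call is refused whole if a number of a shift passes 0.0625 or a number of a turn 0.188, either way. A call with a gripper value outside its range is refused whole. "hand" is the opening in per cent of the stroke, from 0 (shut) to 100 (fully open), set as the call begins (left out, the last holds). The fingers move at their own pace and stop on an object; "newtons" is the grip in N (left out, the last holds). Time passes only in rows, so rows that do not move let the fingers close. It gives the time, the measured TCP pose, the force and the opening at its end, in the units of the state.
- manip.read_state(): the state, without advancing time (a new reading comes with each control period).
- manip.grab_frame(name): name is "scene" or "side" or "wrist"; returns a dict with "pixels" (480x640x3 uint8, red, green, blue), "z_map" (480x640 float32, mm along the optical axis (not along the pixel's ray), 0 where there is no reading), "vfov" (degrees; the focal length in pixels is half the picture's height over the tangent of half this angle, whatever the lens; pixels are square), "cx", "cy" (the principal point, pixels), "R" (3x3) and "t" (3): a world point X has camera coordinates R X + t. Camera axes: x right, y down, z forward; pixel columns grow to the right and rows downward; lengths in mm; the calibration is good to about 2 mm. A picture is of the moment at which its call begins.
- manip.job_done(): hands the job in, once; it reports no verdict.
The state is a dict: "time": time; "joint_positions": joint angles; "dq": joint speeds; "tau": joint torques, N m; "position": TCP position; "ee_rot": TCP orientation; "wrist_force": force on the tool from outside, world axes, zero at the start; "moment": the same for the moment, N m; "opening": finger opening in mm.
Only numpy, scipy, OpenCV 4.12 (cv2) and the standard library are available. Lean on these libraries where they do the work, as an engineer would, in place of code of your own. Each camera call takes 0.05 s, during which the arm holds its last target.

## Working session

There is one attempt and no reset: what is moved stays moved. The work goes in short steps, Python scripts to look and compute and a tool call to move; the robot and the scene stay as the last step left them, time stands still between calls to the robot, and variables do not carry over. Pictures are saved under pics/ and viewed, and the job is handed in when it is done.

Besides the shell and the picture viewer there is one more tool, called after "Request:" as name(argument=value, ...) on one line, values as JSON. apply_moves: Moves the arm, as the interface text tells. Its arguments: {"type":"object","properties":{"rows":{"type":"array","items":{"type":"array","items":{"type":"number"}}},"hand":{"type":"number"},"newtons":{"type":"number"}},"required":["rows"]}

```bash
mkdir -p pics
cat > h.py <<'E'
import numpy as np, cv2
from station import manip
def grab(n,save=None):
    f=manip.grab_frame(n)
    if save: cv2.imwrite('pics/'+save,cv2.cvtColor(f['pixels'],cv2.COLOR_RGB2BGR))
    np.savez('/tmp/%s.npz'%n,**f)
    return f
def pts(f):
    h,w=f['z_map'].shape; F=h/2/np.tan(np.radians(f['vfov'])/2)
    u,v=np.meshgrid(np.arange(w),np.arange(h)); z=f['z_map'].astype(float)
    c=np.stack([(u-f['cx'])/F*z,(v-f['cy'])/F*z,z],-1)
    return (c-f['t'])@f['R']
def ray(f,u,v,zp):
    F=480/2/np.tan(np.radians(float(f['vfov']))/2)
    d=f['R'].T@np.array([(u-f['cx'])/F,(v-f['cy'])/F,1]); o=-f['R'].T@f['t']
    return o+d*(zp-o[2])/d[2]
def proj(f,X):
    F=480/2/np.tan(np.radians(float(f['vfov']))/2)
    c=f['R']@np.array(X)+f['t']; return c[:2]/c[2]*F+[f['cx'],f['cy']]
E
python3 - <<'E'
from h import *
for n in ['scene','side','wrist']:
    f=grab(n,n+'0.png'); print(n,f['vfov'],f['cx'],f['cy'],-f['R'].T@f['t'],(f['z_map']>0).mean())
print(manip.read_state())
E
```

```text
scene 54.81368306604312 311.98228723307864 238.44843554126473 [1092.27753053   58.22540623  875.00249599] 0.9959993489583333
side 55.87366268709044 312.44195991521866 242.1774903413995 [426.08054746 604.25716865 785.60746948] 0.9961165364583333
wrist 66.15788786255266 320.9507628314978 238.9583051832384 [574.80231142  85.40721552 373.30862945] 0.9960026041666666
{'time': 0.15, 'joint_positions': array([-2.10076539e-01,  1.58900936e-01,  1.59794116e+00,  8.11600942e-06,
        1.38620015e+00, -2.10092007e-01]), 'dq': array([ 0.00042808, -0.00189087, -0.0021698 ,  0.00061298, -0.00037852,
        0.00092654]), 'tau': array([-2.14565043e-04, -3.96382570e+01, -3.31784391e+01, -3.73612720e-04,
        5.52137004e-03,  3.93964319e-05]), 'position': array([5.74569938e+02, 8.63575072e-02, 2.52545847e+02]), 'ee_rot': array([ 1.20874781,  1.21047732, -1.21008538]), 'wrist_force': array([ 0.45996224,  0.43717529, -0.19571884]), 'moment': array([-0.02052652, -0.00645036, -0.01801596]), 'opening': 85.22221499452718}
```

View pics/scene0.png

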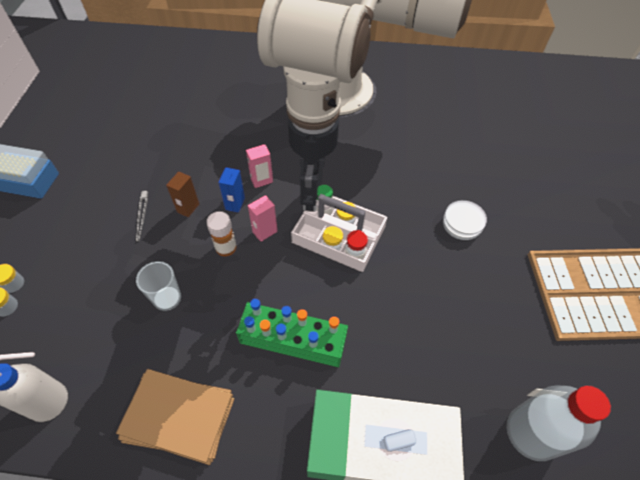

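View pics/side0.png

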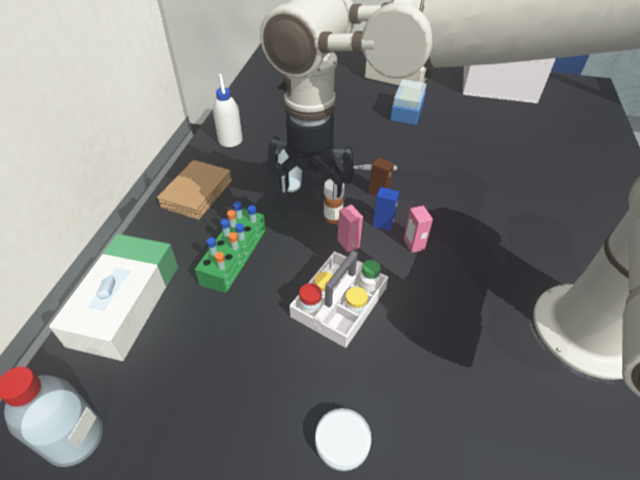

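View pics/wrist0.png

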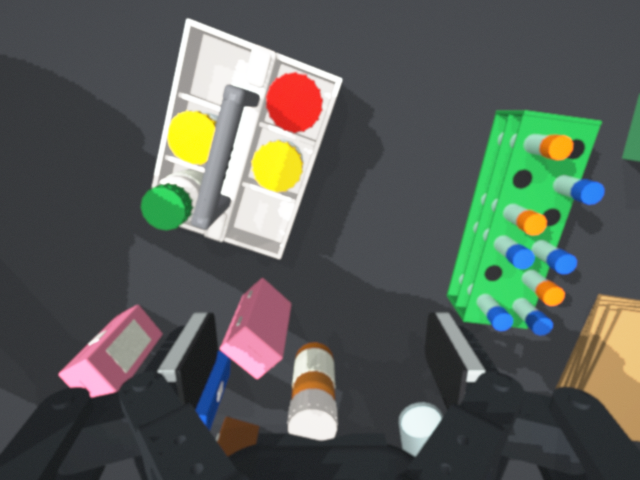

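Candidates for the case, by scene pixel: blue (231,190), pink (260,166), pink (262,218) and brown (182,194). I choose the blue one. The bottle is the amber one with a white cap at (222,233). The carrier is at (340,232). Next I'll measure them and take a close crop.

```bash
cat > m.py <<'E'
from h import *
def rect(P):
    r=cv2.minAreaRect(P[:,:2].astype(np.float32)); return np.round(r[0],1),np.round(r[1],1),round(r[2],1)
def load(n): return dict(np.load('/tmp/%s.npz'%n))
if __name__=='__main__':
    for n in ['scene','side','wrist']:
        f=load(n); P=pts(f); px=f['pixels']; hsv=cv2.cvtColor(px,cv2.COLOR_RGB2HSV); H,S,V=[hsv[...,i].astype(int) for i in range(3)]
        z=P[...,2]; x=P[...,0]; y=P[...,1]
        ws=(x>250)&(x<850)&(abs(y)<400)
        print(n,'table z',np.median(z[ws&(abs(z)<15)]))
        blue=(H>108)&(H<125)&(S>150)&(V>60)&ws&(abs(z-100)<8)
        brn=(H<14)&(S>100)&(V<150)&ws&(abs(z-100)<6)
        pk=(H>160)&(H<178)&(S>60)&ws&(abs(z-100)<6)
        cap=(S<40)&(V>120)&ws&(abs(z-106)<5)
        wh=(S<40)&(V>130)&ws&(z>36)&(z<49)
        for nm,m in [('blue',blue),('brown',brn),('pink',pk),('cap',cap),('carrierwall',wh)]:
            k,l,st,c=cv2.connectedComponentsWithStats(m.astype(np.uint8))
            for i in range(1,k):
                if st[i,4]>40: q=P[l==i]; print(nm,st[i,4],c[i].round(),rect(q),q.mean(0).round(1))
        h=(S<60)&(V<150)&ws&(z>108)&(z<118)
        k,l,st,c=cv2.connectedComponentsWithStats(h.astype(np.uint8))
        for i in range(1,k):
            if st[i,4]>30: q=P[l==i]; print('handle',st[i,4],c[i].round(),rect(q),q.mean(0).round(1))
E
python3 m.py; python3 -c "
import cv2
a=cv2.imread('pics/scene0.png')[130:290,120:400];cv2.imwrite('pics/crop0.png',cv2.resize(a,None,fx=2.8,fy=2.8))"
```

```text
scene table z 1.4245774560181268
blue 295 [229. 177.] (array([ 443.1, -202.2]), array([34.6, 47.7]), 85.6) [ 445.2 -201.2  100.7]
blue 49 [255. 303.] (array([733.8, -90.7]), array([16.1, 13. ]), 11.1) [733.3 -90.8  93.6]
blue 52 [286. 310.] (array([740.9, -30.4]), array([17.1, 14.4]), 19.2) [741.4 -31.   93.7]
blue 45 [249. 321.] (array([770.7, -94.8]), array([12.9, 14.6]), 78.4) [770.6 -94.7  93.9]
blue 51 [280. 328.] (array([777.6, -35.2]), array([16.1, 12.6]), 8.8) [777.8 -35.6  93.7]
blue 45 [313. 336.] (array([785.6,  24.4]), array([13.7, 10.7]), 6.7) [785.6  24.2  93.8]
brown 292 [178. 182.] (array([ 468.3, -308.6]), array([34.2, 46.9]), 69.2) [ 470.5 -307.9  101.2]
pink 263 [257. 153.] (array([ 363.4, -152.7]), array([36.1, 46.5]), 30.0) [ 366.1 -152.3  100.7]
pink 326 [260. 206.] (array([ 513.9, -118.6]), array([34.8, 46.7]), 45.8) [ 515.7 -118.1  100.9]
cap 350 [218. 221.] (array([ 566.9, -196.6]), array([45.2, 44.5]), 7.5) [ 568.4 -196.3  107.3]
carrierwall 51 [262. 174.] (array([ 376.9, -143.7]), array([ 5.5, 28.9]), 28.8) [ 376.9 -143.7   42.5]
carrierwall 894 [339. 232.]
[... 1915 characters left out ...]
erwall 5472 [244. 129.] (array([500.6,  52.3]), array([172.3, 132.2]), 70.4) [508.2  68.   42.4]
carrierwall 141 [188. 177.] (array([452.2,  28.8]), array([ 6.6, 30.4]), 72.6) [455.6  28.9  42.8]
carrierwall 117 [194. 228.] (array([455.3, -19.8]), array([ 7.9, 27.3]), 81.7) [454.2 -19.4  40.5]
carrierwall 259 [133. 340.] (array([ 378., -142.]), array([ 3.4, 30.5]), 28.7) [ 377.7 -141.8   42.7]
carrierwall 316 [313. 367.] (array([ 566.1, -180.3]), array([18.7, 44.4]), 89.2) [ 566.6 -176.3   42.6]
carrierwall 313 [417. 431.] (array([ 686.6, -269.6]), array([48.4, 13.9]), 37.3) [ 686.5 -266.    42.4]
handle 964 [224. 158.] (array([505.9,  51.2]), array([101.6,   4.4]), 70.3) [506.9  53.4 111.9]
```

View pics/crop0.png

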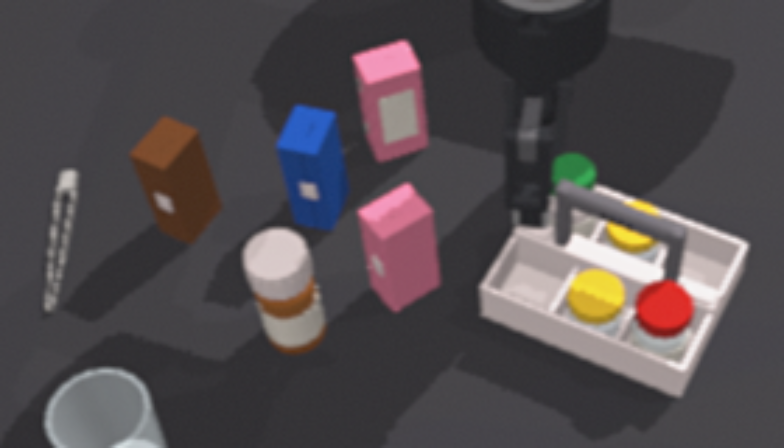

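The crop confirms it: the case is the blue box at crop (313,165), and the amber bottle with its cap is at (285,290). Estimates:
- Carrier at (501, 52), yaw −19.5°
- cell_a at (516.5, −12.6) and cell_b at (486, 117)
- Bottle at (567, −194)
- Case at (443, −200), its x axis at −4.4°

Next I move above the bottle with the jaws along carrier y (70.5°).

Request:
apply_moves(hand=100, newtons=40, rows=[[0, -0.001, 0.024, 0], [0, -0.001, 0.024, 0], [0, -0.001, 0.024, 0], [0, -0.001, 0.024, 0], [0, -0.001, 0.024, 0], [0, -0.001, 0.024, 0], [0, -0.001, 0.024, 0], [0, 0, 0.025, 0], [0, 0, 0, -0.154], [0, 0, 0, -0.154], [0, 0, 0, -0.154], [0, 0, 0, -0.154], [0, 0, 0, -0.154], [0, 0, 0, -0.154], [0, 0, 0, -0.154], [0, 0, 0, -0.152], [0, 0, 0, 0], [0, 0, 0, 0]])

```text
time: 2.4
position: [568.0, -193.2, 253.2]
ee_rot: [0.269, 1.554, -0.269]
wrist_force: [0.6, -1.0, -0.2]
opening: 85.5
```

```bash
cat > w.py <<'E'
from h import *; import sys
from scipy.spatial.transform import Rotation as R
s=manip.read_state(); M=R.from_rotvec(s['ee_rot']).as_matrix()
print(s['time'],s['position'].round(1),'jaw',np.degrees(np.arctan2(M[1,1],M[0,1])).round(2),M.round(3).tolist(),s['wrist_force'].round(1),s['opening'])
if len(sys.argv)>1: grab(sys.argv[1],sys.argv[2])
E
python3 w.py wrist wrist1.png; python3 m.py | sed -n '/wrist/,$p'
```

```text
2.4 [ 568.  -193.2  253.2] jaw 70.33 [[-0.0, 0.337, 0.942], [0.0, 0.942, -0.337], [-1.0, 0.0, -0.0]] [ 0.6 -1.  -0.2] 85.50377704277773
wrist table z 0.27797444703988516
blue 509 [247.  62.] (array([ 441.4, -200.7]), array([34.6, 46.3]), 82.7) [ 442.7 -200.8   98.8]
brown 87 [110. 125.] (array([ 446.8, -309.2]), array([14.7, 31.7]), 18.3) [ 446.8 -309.2   99.2]
brown 284 [149. 152.] (array([ 473.5, -294.5]), array([14.7, 47.5]), 55.1) [ 472.9 -292.7   97.6]
brown 71 [112. 172.] (array([ 475.6, -325.4]), array([28.8, 14.2]), 12.6) [ 477.  -324.8   99.6]
pink 1836 [402. 121.] (array([ 512.4, -116.7]), array([34.4, 46.5]), 43.5) [ 514.3 -112.8   99.9]
cap 52 [598.  22.] (array([497.9,  23.5]), array([33.8,  0.7]), 70.4) [497.7  23.  103. ]
cap 2709 [317. 225.] (array([ 565.5, -195.1]), array([45.2, 45.3]), 40.1) [ 564.6 -194.9  106.2]
carrierwall 4407 [547.  53.] (array([518.1,  34.9]), array([153.5,  86.6]), 70.4) [509.4  22.3  43.5]
carrierwall 190 [507.   4.] (array([464.1,   2. ]), array([27.5,  5.1]), 65.0) [463.5  -0.7  42.2]
carrierwall 746 [618.  80.] (array([550. ,  78.6]), array([20.3, 42.2]), 76.5) [548.9  75.3  43.4]
carrierwall 55 [364. 110.] (array([ 500.3, -129.3]), array([ 0.3, 28.5]), 43.7) [ 500.5 -129.5   42.5]
carrierwall 109 [318. 185.] (array([ 549.9, -189.9]), array([40.3, 12.1]), 70.9) [ 547.8 -187.9   42.7]
carrierwall 313 [281. 331.] (array([ 683. , -277.7]), array([55.3, 18.4]), 56.1) [ 679.2 -276.4   42.6]
carrierwall 396 [273. 371.] (array([ 719.8, -300.7]), array([50.5, 17.5]), 59.4) [ 722.4 -302.6   42.9]
handle 865 [602.  14.] (array([494.8,  22.1]), array([47.6, 10.7]), 62.4) [493.4  19.2 112.1]
```

View pics/wrist1.png

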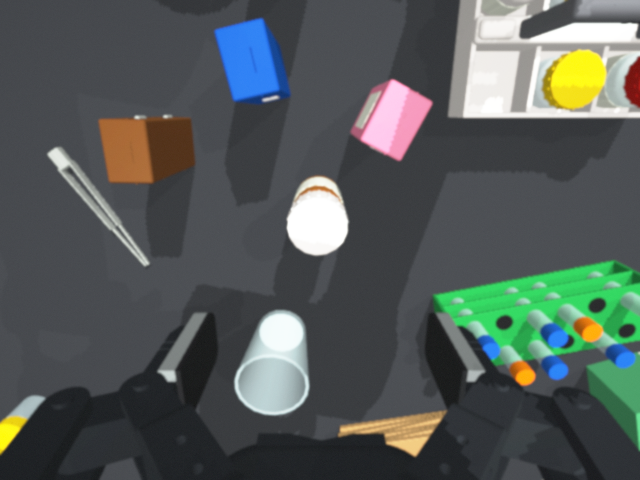

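The wrist view shows the bottle cap at (318,222). The bottle is at about (566, −195), and nothing stands in the finger paths. Descending to grasp it.

Request:
apply_moves(hand=100, rows=[[0.02, -0.002, -0.001, 0], [0.025, 0, 0, 0], [0.025, 0, 0, 0], [0.025, 0, 0, 0], [0.025, 0, 0, 0], [0.02, 0, 0, 0], [0.02, 0, 0, 0], [0.015, 0, 0, 0], [0, 0, 0, 0], [0, 0, 0, 0]])

```text
time: 3.7
position: [566.9, -194.9, 79.1]
ee_rot: [0.267, 1.553, -0.268]
wrist_force: [-0.4, -0.3, 0.3]
opening: 85.3
```

Request:
apply_moves(hand=0, newtons=40, rows=[[0, 0, 0, 0], [0, 0, 0, 0], [0, 0, 0, 0], [0, 0, 0, 0], [0, 0, 0, 0], [0, 0, 0, 0], [0, 0, 0, 0], [0, 0, 0, 0]])

```text
time: 4.7
position: [566.8, -194.9, 79.0]
ee_rot: [0.267, 1.553, -0.268]
wrist_force: [-0.5, -0.7, 6.1]
opening: 45.5
```

```bash
python3 w.py wrist wrist2.png; python3 w.py side side2.png
```

```text
4.7 [ 566.8 -194.9   79. ] jaw 70.47 [[0.001, 0.334, 0.942], [-0.001, 0.942, -0.334], [-1.0, -0.0, 0.001]] [-0.5 -0.7  6.1] 45.46243487309313
4.75 [ 566.8 -194.9   79. ] jaw 70.47 [[0.001, 0.334, 0.942], [-0.001, 0.942, -0.334], [-1.0, -0.0, 0.001]] [-0.8  0.   5.9] 44.9617899370838
```

View pics/wrist2.png

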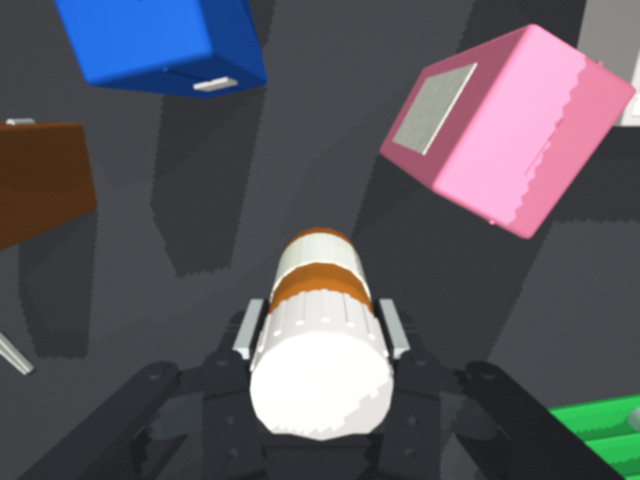

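View pics/side2.png

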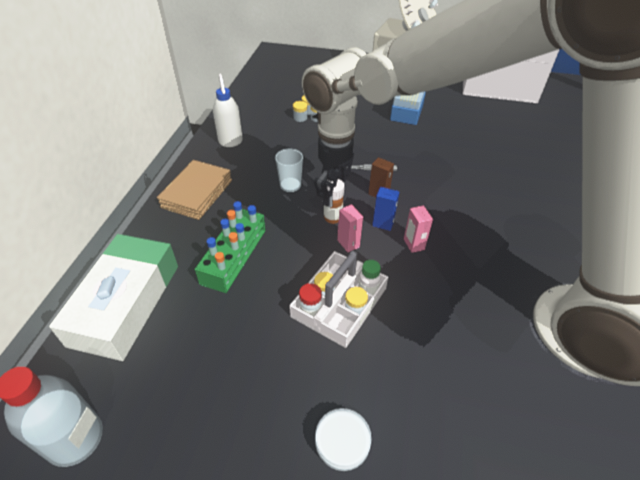

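The bottle is held: opening 45 mm and pads on both sides at (248,328) and (394,328). I'll lift it and carry it above cell_a.

Request:
apply_moves(rows=[[-0.01, 0, 0, 0], [-0.02, 0, 0, 0], [-0.025, 0, 0, 0], [-0.025, 0, 0, 0], [-0.025, 0, 0, 0], [-0.025, 0, 0, 0], [-0.01, 0, 0, 0], [0, 0.015, -0.0105, 0], [0, 0.02, -0.014, 0], [0, 0.02, -0.014, 0], [0, 0.02, -0.014, 0], [0, 0.02, -0.014, 0], [0, 0.02, -0.014, 0], [0, 0.02, -0.014, 0], [0, 0.02, -0.014, 0], [0, 0, 0, 0], [0, 0, 0, 0], [0, 0, 0, 0]])

```text
time: 7.05
position: [516.1, -12.8, 218.3]
ee_rot: [0.268, 1.554, -0.268]
wrist_force: [-0.2, -0.8, -1.5]
opening: 45.1
```

```bash
python3 w.py wrist wrist3.png; python3 w.py scene scene3.png;python3 w.py side side3.png
cat > m2.py <<'E'
from m import *
for n in ['scene','side','wrist']:
    f=load(n); P=pts(f); hsv=cv2.cvtColor(f['pixels'],cv2.COLOR_RGB2HSV); H,S,V=[hsv[...,i].astype(int) for i in range(3)]
    x,y,z=[P[...,i] for i in range(3)]
    ws=(x>400)&(x<600)&(abs(y-50)<130)
    for lo,hi in [(36,49),(240,252)]:
        m=ws&(S<45)&(V>110)&(z>lo)&(z<hi)
        k,l,st,c=cv2.connectedComponentsWithStats(m.astype(np.uint8))
        for i in range(1,k):
            if st[i,4]>150: q=P[l==i]; print(n,lo,st[i,4],c[i].round(),rect(q),q.mean(0).round(1))
E
python3 m2.py
```

```text
7.05 [516.1 -12.8 218.3] jaw 70.43 [[0.0, 0.335, 0.942], [-0.0, 0.942, -0.335], [-1.0, -0.0, 0.0]] [-0.2 -0.8 -1.5] 45.14800615786209
7.1 [516.1 -12.8 218.3] jaw 70.42 [[0.0, 0.335, 0.942], [-0.0, 0.942, -0.335], [-1.0, -0.0, 0.0]] [ 0.2 -0.1 -0.2] 45.27351786474353
7.15 [516.1 -12.8 218.3] jaw 70.42 [[0.0, 0.335, 0.942], [-0.0, 0.942, -0.335], [-1.0, -0.0, 0.0]] [-0.4  0.8 -1.1] 45.181858988021375
scene 36 902 [339. 232.] (array([501. ,  49.3]), array([172.6, 135.9]), 70.4) [521.4  51.5  42.7]
scene 240 281 [306. 166.] (array([521.7, -20.8]), array([47.9, 29.8]), 32.0) [523.9 -18.5 246.2]
side 36 819 [343. 299.] (array([486. ,  60.1]), array([172.6,  99. ]), 70.3) [491.6  74.6  42.4]
wrist 36 5381 [384. 144.] (array([498. ,  52.8]), array([172.2, 126.5]), 70.4) [477.   53.9  42.7]
wrist 36 209 [430. 215.] (array([547.3,  74.4]), array([ 8.7, 29.9]), 64.8) [543.7  74.3  43.7]
wrist 36 395 [399. 247.] (array([563.9,  41.3]), array([77.1,  4.6]), 70.4) [564.4  42.1  39.8]
wrist 240 13452 [321. 381.] (array([513.5, -11.2]), array([45.3, 42.3]), 79.1) [511.6 -10.6 245.5]
```

View pics/wrist3.png

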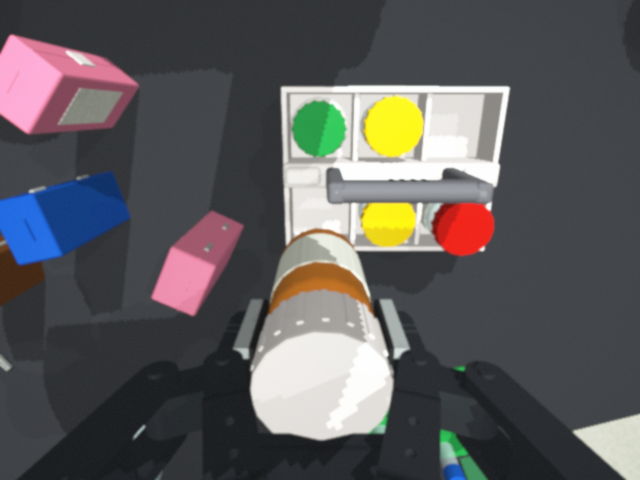

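```bash
cat > m3.py <<'E'
from m import *
import sys
zc=float(sys.argv[1]) if len(sys.argv)>1 else 245.5
a=np.radians(70.45); Y=np.array([np.cos(a),np.sin(a)]); X=np.array([np.sin(a),-np.cos(a)])
for n in ['scene','side','wrist']:
    f=load(n); P=pts(f); hsv=cv2.cvtColor(f['pixels'],cv2.COLOR_RGB2HSV); S,V=hsv[...,1].astype(int),hsv[...,2].astype(int)
    x,y,z=[P[...,i] for i in range(3)]
    d=P[...,:2]-[501,52]; cx=d@X; cy=d@Y
    m=(abs(cx)<80)&(abs(cy)<100)&(z>37)&(z<43)&(S<60)&(V>80)
    # outer edges as 1%..99% of points near each wall
    r=[]
    for c,o,h in [(cx,cy,66),(cy,cx,86)]:
        for s in (-1,1):
            q=m&(abs(c-s*(h-2))<7)&(abs(o)<45)
            v=c[q]; r.append((s*h, q.sum(), np.percentile(v,[1,50,99]).round(1).tolist() if q.sum()>10 else None))
    print(n,r)
    b=(abs(z-zc)<6)&(abs(x-516)<60)&(abs(y+13)<60)&(S<60)&(V>90)
    if b.sum()>50: print('   cap cx %s cy %s z %.1f'%(np.percentile(cx[b],[.5,99.5]).round(1),np.percentile(cy[b],[.5,99.5]).round(1),np.median(z[b])))
E
python3 m3.py; python3 -c "
import numpy as np
a=np.radians(70.45);d=np.array([516.1-501,-12.8-52]);print(d@[np.sin(a),-np.cos(a)],d@[np.cos(a),np.sin(a)])"
```

```text
scene [(-66, np.int64(52), [-65.8, -62.6, -59.8]), (66, np.int64(94), [57.4, 65.6, 68.2]), (-86, np.int64(32), [-88.8, -85.3, -77.1]), (86, np.int64(50), [78.6, 81.9, 83.8])]
   cap cx [26.  59.2] cy [-78.5 -33.8] z 246.5
side [(-66, np.int64(65), [-66.2, -64.0, -60.4]), (66, np.int64(39), [61.2, 63.6, 65.5]), (-86, np.int64(7), None), (86, np.int64(88), [77.1, 86.6, 88.8])]
   cap cx [13.  52.4] cy [-79.1 -23.8] z 243.8
wrist [(-66, np.int64(718), [-66.3, -64.2, -62.7]), (66, np.int64(376), [61.2, 62.9, 65.1]), (-86, np.int64(462), [-86.3, -84.1, -80.1]), (86, np.int64(324), [80.4, 82.8, 85.7])]
   cap cx [12.3 52.4] cy [-77.  -33.8] z 245.7
35.91346380020497 -56.01136597041147
```

Relative to the carrier, the bottle axis measures about (36, −55.5) mm against a target of (36, −56). That is within 1 mm, so I'm lowering it.

Request:
apply_moves(rows=[[0.02, 0, 0, 0], [0.02, 0, 0, 0], [0.02, 0, 0, 0], [0.015, 0, 0, 0], [0.01, 0, 0, 0], [0.01, 0, 0, 0], [0.01, 0, 0, 0], [0, 0, 0, 0], [0, 0, 0, 0]])

```text
time: 8.32
position: [516.2, -12.3, 113.6]
ee_rot: [0.267, 1.554, -0.267]
wrist_force: [-0.4, -0.5, -1.3]
opening: 45.2
```

```bash
python3 w.py wrist wrist4.png; python3 w.py scene scene4.png; python3 m3.py 142; python3 -c "
import cv2
a=cv2.imread('pics/scene4.png')[130:290,240:420];cv2.imwrite('pics/crop4.png',cv2.resize(a,None,fx=3.5,fy=3.5))"
```

```text
8.325 [516.2 -12.3 113.6] jaw 70.47 [[0.001, 0.334, 0.942], [-0.0, 0.942, -0.334], [-1.0, 0.0, 0.001]] [-0.4 -0.5 -1.3] 45.24485109437425
8.375 [516.3 -12.3 113.8] jaw 70.48 [[0.001, 0.334, 0.943], [-0.0, 0.943, -0.334], [-1.0, 0.0, 0.001]] [-0.5 -0.3 -1. ] 44.765755925582056
scene [(-66, np.int64(46), [-64.7, -62.7, -59.8]), (66, np.int64(104), [57.4, 65.9, 69.1]), (-86, np.int64(9), None), (86, np.int64(48), [77.8, 81.9, 83.7])]
   cap cx [28.5 59.4] cy [-79.6  -9.7] z 142.1
side [(-66, np.int64(65), [-66.2, -64.0, -60.4]), (66, np.int64(39), [61.2, 63.6, 65.5]), (-86, np.int64(7), None), (86, np.int64(88), [77.1, 86.6, 88.8])]
wrist [(-66, np.int64(1703), [-66.2, -64.3, -62.3]), (66, np.int64(480), [61.1, 63.0, 65.9]), (-86, np.int64(1038), [-86.2, -83.8, -80.1]), (86, np.int64(777), [79.1, 82.5, 85.9])]
   cap cx [12.3 52.3] cy [-76.3 -33.3] z 141.0
```

View pics/wrist4.png

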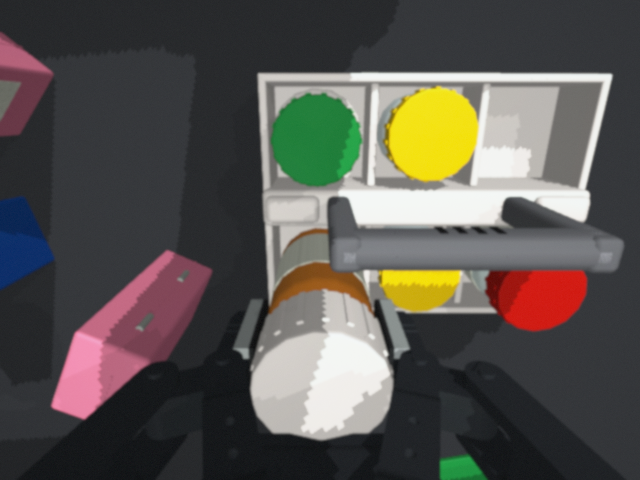

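View pics/crop4.png

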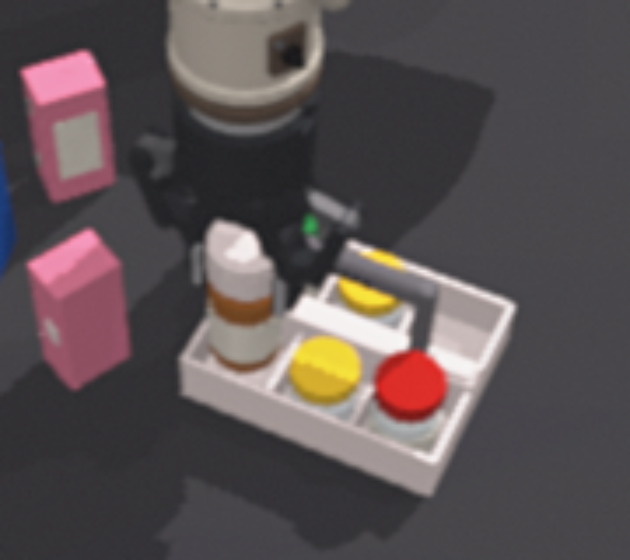

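In the crop the bottle base at (245,355) is inside the compartment opening, clear of all four walls. I'll lower it the rest of the way in steps.

Request:
apply_moves(rows=[[0.008, -0.0006, 0.0003, 0], [0.008, 0, 0, 0], [0.006, 0, 0, 0], [0.003, 0, 0, 0], [0.002, 0, 0, 0], [0, 0, 0, 0], [0, 0, 0, 0]])

```text
time: 9.3
position: [516.2, -12.9, 86.5]
ee_rot: [0.267, 1.554, -0.267]
wrist_force: [0.0, -0.4, -0.6]
opening: 45.1
```

Request:
apply_moves(rows=[[0.001, 0, 0, 0], [0.001, 0, 0, 0], [0, 0, 0, 0]])

```text
time: 9.68
position: [515.9, -12.9, 84.2]
ee_rot: [0.267, 1.554, -0.267]
wrist_force: [-0.7, -0.4, -0.4]
opening: 45.3
```

Request:
apply_moves(rows=[[0.001, 0, 0, 0], [0, 0, 0, 0]])

```text
time: 9.93
position: [516.5, -13.1, 84.0]
ee_rot: [0.267, 1.553, -0.267]
wrist_force: [-1.3, 0.1, 4.8]
opening: 45.1
```

Request:
apply_moves(rows=[[0.001, 0, 0, 0], [0, 0, 0, 0]])

```text
time: 10.18
position: [517.0, -13.3, 84.0]
ee_rot: [0.267, 1.552, -0.268]
wrist_force: [-3.1, 0.1, 10.6]
opening: 45.3
```

The bottle is seated on the floor, with 10 N of upward reaction. Releasing and retreating.

Request:
apply_moves(hand=75, rows=[[-0.001, 0, 0, 0], [0, 0, 0, 0], [0, 0, 0, 0], [0, 0, 0, 0], [-0.01, 0, 0, 0], [-0.015, 0, 0, 0], [-0.025, 0, 0, 0], [-0.025, 0, 0, 0], [-0.025, 0, 0, 0], [-0.025, 0, 0, 0], [-0.02, 0, 0, 0], [0, 0, 0, 0], [0, 0, 0, 0]])

```text
time: 11.8
position: [515.7, -12.8, 228.0]
ee_rot: [0.267, 1.555, -0.267]
wrist_force: [-0.4, 0.4, -1.7]
opening: 63.7
```

```bash
python3 w.py wrist wrist5.png; python3 w.py scene scene5.png; python3 m3.py 111; python3 -c "
import cv2
a=cv2.imread('pics/scene5.png')[130:290,240:420];cv2.imwrite('pics/crop5.png',cv2.resize(a,None,fx=3.5,fy=3.5))"; python3 m.py | grep -E "scene|cap|blue"
```

```text
11.8 [515.7 -12.8 228. ] jaw 70.47 [[-0.0, 0.334, 0.942], [0.0, 0.942, -0.334], [-1.0, -0.0, -0.0]] [-0.4  0.4 -1.7] 63.66229642971754
11.85 [515.4 -12.7 227.4] jaw 70.47 [[-0.001, 0.334, 0.942], [0.0, 0.942, -0.334], [-1.0, -0.0, -0.002]] [ 0.5  0.4 -1.5] 63.94253579481292
scene [(-66, np.int64(55), [-66.1, -62.3, -59.3]), (66, np.int64(98), [58.3, 65.6, 68.6]), (-86, np.int64(10), None), (86, np.int64(54), [77.9, 82.1, 83.8])]
   cap cx [-4.9 61. ] cy [-80.1  -6. ] z 112.6
side [(-66, np.int64(65), [-66.2, -64.0, -60.4]), (66, np.int64(39), [61.2, 63.6, 65.5]), (-86, np.int64(7), None), (86, np.int64(88), [77.1, 86.6, 88.8])]
   cap cx [-7.6  6.4] cy [-49.4  -6.5] z 111.4
wrist [(-66, np.int64(694), [-66.0, -63.9, -62.3]), (66, np.int64(369), [61.3, 63.0, 65.4]), (-86, np.int64(431), [-86.3, -84.2, -80.1]), (86, np.int64(333), [80.0, 83.0, 85.8])]
   cap cx [-7.4 57.5] cy [-78.2  -6.4] z 111.5
scene table z 1.4108444693960382
blue 299 [229. 178.] (array([ 442.5, -202.4]), array([34.6, 49.6]), 81.6) [ 445.6 -201.2  100.7]
blue 51 [255. 303.] (array([733.5, -89.9]), array([17.3, 14.8
[... 605 characters left out ...]
y([ 441.4, -200. ]), array([35.7, 46.4]), 82.3) [ 439.7 -195.9   99. ]
cap 378 [393. 179.] (array([492.9,  49.9]), array([75.8,  1.6]), 70.6) [491.4  46.4 107.1]
cap 571 [318. 220.] (array([505.1, -10.6]), array([46.3, 23.3]), 75.9) [501.7  -9.3 108.3]
cap 63 [317. 229.] (array([506.7, -13. ]), array([ 8.8, 11. ]), 28.0) [506.4 -12.  110.5]
cap 209 [324. 246.] (array([519.7,  -9.3]), array([17. , 23.8]), 40.2) [519.9 -11.2 110.6]
cap 51 [341. 250.] (array([525.9,  -1.8]), array([9.7, 8.4]), 71.8) [526.1  -1.4 110.5]
cap 130 [305. 259.] (array([526.4, -25.8]), array([20.3, 13.6]), 37.6) [524.6 -27.2 110.6]
cap 42 [326. 267.] (array([534.9, -15.5]), array([5.5, 9.7]), 28.6) [535.2 -15.3 110.6]
```

View pics/wrist5.png

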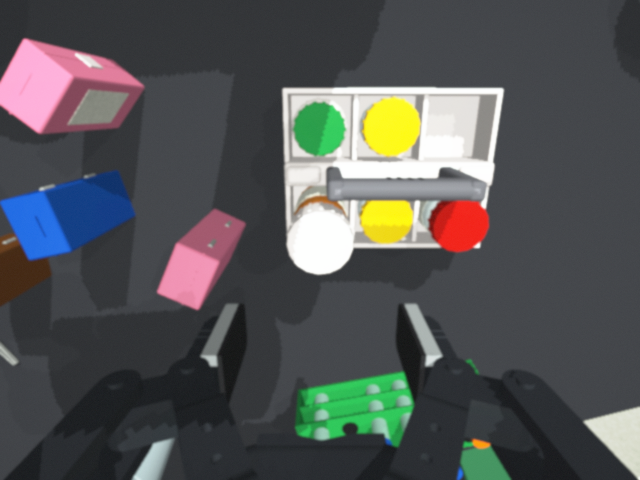

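View pics/crop5.png

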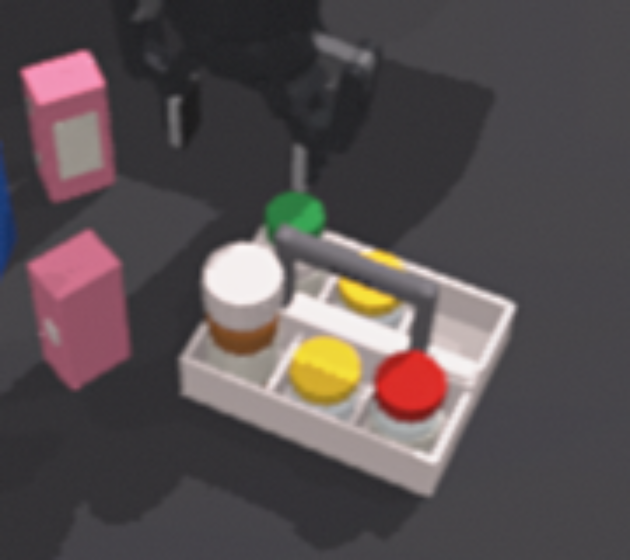

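The bottle stands upright in cell_a (wrist (320,240), crop (243,290)), and the carrier has not moved. Next is the blue case.

Request:
apply_moves(hand=100, rows=[[0, -0.02, -0.0006, 0], [0, -0.025, -0.0008, 0], [0, -0.025, -0.0008, 0], [0, -0.025, -0.0008, 0], [0, -0.025, -0.0008, 0], [0, -0.025, -0.0008, 0], [0, -0.025, -0.0008, 0], [0, -0.02, -0.0008, 0], [0, -0.011, 0, 0], [0, 0, 0, -0.127], [0, 0, 0, -0.126], [0, 0, 0, 0], [0, 0, 0, 0]])

```text
time: 13.52
position: [442.9, -200.0, 228.0]
ee_rot: [0.071, 1.57, -0.07]
wrist_force: [0.7, 0.2, -0.3]
opening: 85.6
```

```bash
python3 w.py wrist wrist6.png;  cat > m4.py <<'E'
from m import *
f=load('wrist'); P=pts(f); hsv=cv2.cvtColor(f['pixels'],cv2.COLOR_RGB2HSV); H,S,V=[hsv[...,i].astype(int) for i in range(3)]
m=(H>105)&(H<128)&(S>120)&(V>30)&(abs(P[...,0]-442)<50)&(abs(P[...,1]+200)<50)
for lo,hi in [(96,101.5),(97.5,101)]:
    q=m&(P[...,2]>lo)&(P[...,2]<hi)
    print(q.sum(),rect(P[q]),np.median(P[q][:,2]))
top=(m&(P[...,2]>97)).astype(np.uint8)
c=max(cv2.findContours(top,0,2)[0],key=cv2.contourArea); r=cv2.minAreaRect(c)
ap=cv2.approxPolyDP(c,6,True)[:,0]
for u,v in ap: print((u,v),ray(f,u,v,100)[:2].round(1))
E
python3 m4.py
```

```text
13.525 [ 442.9 -200.   228. ] jaw 84.87 [[-0.0, 0.089, 0.996], [0.0, 0.996, -0.089], [-1.0, 0.0, -0.0]] [ 0.7  0.2 -0.3] 85.58934953605558
2845 (array([ 441.4, -200.6]), array([34.1, 46.7]), 82.5) 100.13439361246841
2550 (array([ 441.4, -200.6]), array([33.9, 46.7]), 82.5) 100.07032450059296
(np.int32(298), np.int32(201)) [ 416.  -212.9]
(np.int32(295), np.int32(260)) [ 459.6 -219.9]
(np.int32(340), np.int32(263)) [ 464.9 -187.3]
(np.int32(344), np.int32(205)) [ 421.7 -181.4]
```

View pics/wrist6.png

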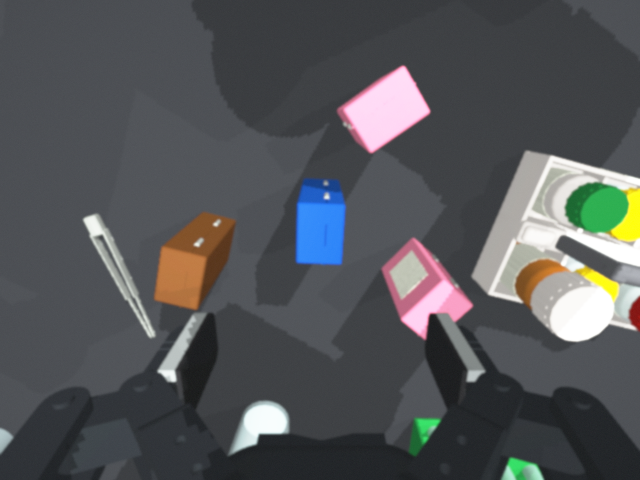

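The top face of the blue case (corners (298,201), (344,205), (340,263), (295,260)) measures 34 × 47 mm at z 100, turned to 82.5°. I'll trim the yaw and grasp it.

Request:
apply_moves(hand=100, rows=[[0.01, -0.0007, -0.0008, 0.041], [0.025, 0, 0, 0], [0.025, 0, 0, 0], [0.025, 0, 0, 0], [0.025, 0, 0, 0], [0.02, 0, 0, 0], [0.015, 0, 0, 0], [0.005, 0, 0, 0], [0, 0, 0, 0], [0, 0, 0, 0]])

```text
time: 14.82
position: [442.7, -201.3, 79.1]
ee_rot: [0.1, 1.567, -0.102]
wrist_force: [-0.4, -0.1, -0.3]
opening: 85.0
```

Request:
apply_moves(hand=0, newtons=40, rows=[[0, 0, 0, 0], [0, 0, 0, 0], [0, 0, 0, 0], [0, 0, 0, 0], [0, 0, 0, 0], [0, 0, 0, 0], [0, 0, 0, 0], [0, 0, 0, 0], [0, 0, 0, 0]])

```text
time: 15.95
position: [442.3, -201.1, 78.6]
ee_rot: [0.101, 1.568, -0.101]
wrist_force: [-0.6, -0.6, 4.0]
opening: 33.8
```

Request:
apply_moves(rows=[[-0.01, 0, 0, 0], [-0.02, 0, 0, 0], [-0.025, 0, 0, 0], [-0.025, 0, 0, 0], [-0.025, 0, 0, 0], [-0.025, 0, 0, 0], [-0.02, 0, 0, 0], [-0.01, 0, 0, 0], [0, 0, 0, 0], [0, 0, 0, 0]])

```text
time: 17.2
position: [441.6, -200.5, 237.2]
ee_rot: [0.102, 1.57, -0.1]
wrist_force: [-0.3, 0.9, -1.3]
opening: 33.6
```

```bash
python3 w.py wrist wrist7.png
```

```text
17.2 [ 441.6 -200.5  237.2] jaw 82.62 [[-0.002, 0.128, 0.992], [0.001, 0.992, -0.128], [-1.0, 0.001, -0.002]] [-0.3  0.9 -1.3] 33.55131850588255
```

View pics/wrist7.png

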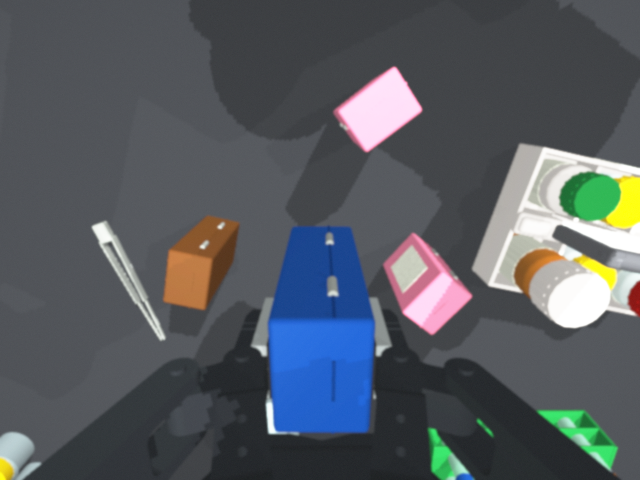

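The case is held square in the jaws (front top edge at v=320, level; opening 33.6 mm). I'll turn it to carrier yaw and carry it above cell_b.

Request:
apply_moves(rows=[[0, 0, 0, 0.106], [0, 0, 0, 0.106], [0, 0.0137, -0.0023, 0], [0, 0.025, -0.005, 0], [0, 0.025, -0.005, 0], [0, 0.025, -0.005, 0], [0, 0.025, -0.005, 0], [0, 0.025, -0.005, 0], [0, 0.025, -0.005, 0], [0, 0.025, -0.005, 0], [0, 0.025, -0.005, 0], [0, 0.025, -0.005, 0], [0, 0.025, -0.005, 0], [0, 0.025, -0.005, 0], [0, 0.025, -0.005, 0], [0, 0, -0.002, 0], [0, 0, 0, 0], [0, 0, 0, 0]])

```text
time: 19.5
position: [486.2, 115.8, 238.2]
ee_rot: [0.267, 1.554, -0.268]
wrist_force: [0.0, -0.3, -1.5]
opening: 33.6
```

Request:
apply_moves(rows=[[0.02, 0, 0, 0], [0.025, 0, 0, 0], [0.02, 0, 0, 0], [0.015, 0, 0, 0], [0.01, 0, 0, 0], [0, 0, 0, 0], [0, 0, 0, 0]])

```text
time: 20.38
position: [487.0, 116.2, 149.1]
ee_rot: [0.268, 1.553, -0.267]
wrist_force: [-0.1, 1.0, -1.1]
opening: 33.8
```

```bash
python3 w.py wrist wrist8.png; python3 w.py side side8.png;  cat > m5.py <<'E'
from m import *
from scipy.spatial.transform import Rotation as R
f=load('wrist'); P=pts(f); hsv=cv2.cvtColor(f['pixels'],cv2.COLOR_RGB2HSV); H,S,V=[hsv[...,i].astype(int) for i in range(3)]
s=manip.read_state(); M=R.from_rotvec(s['ee_rot']).as_matrix(); 
T=(P-s['position'])@M
blue=(H>105)&(H<128)&(S>120)&(V>30)&(abs(T[...,1])<60)&(abs(T[...,2])<60)
top=blue&(T[...,0]<-17)&(T[...,0]>-27)
print('case top tool y',np.percentile(T[top][:,1],[1,99]).round(1),'z',np.percentile(T[top][:,2],[1,99]).round(1),'x',np.median(T[top][:,0]).round(1))
a=np.radians(70.47); Y=np.array([np.cos(a),np.sin(a)]); X=np.array([np.sin(a),-np.cos(a)])
d=P[...,:2]-[501,52]; cx=d@X; cy=d@Y
for nm,c in [('cx',cx),('cy',cy)]: print(nm,'case top',np.percentile(c[top],[1,99]).round(1))
dt=s['position'][:2]-[501,52]; print('tcp',dt@X,dt@Y)
z=P[...,2]; m=(z>37)&(z<43)&(S<60)&(V>80)
for c,o,h in [(cx,cy,66),(cy,cx,86)]:
    for sg in (-1,1):
        q=m&(abs(c-sg*(h-2))<7)&(abs(o)<80)
        print(sg*h,q.sum(),np.percentile(c[q],[1,50,99]).round(1) if q.sum()>10 else '')
E
python3 m5.py;python3 -c "
import cv2
a=cv2.imread('pics/side8.png')[190:370,240:440];cv2.imwrite('pics/crop8.png',cv2.resize(a,None,fx=3.2,fy=3.2))"
```

```text
20.375 [487.  116.2 149.1] jaw 70.47 [[0.001, 0.334, 0.942], [-0.0, 0.942, -0.334], [-1.0, 0.0, 0.001]] [-0.1  1.  -1.1] 33.77194495004615
20.425 [487.  116.3 149.2] jaw 70.48 [[0.002, 0.334, 0.943], [-0.0, 0.943, -0.334], [-1.0, 0.001, 0.002]] [ 0.1  0.1 -1.7] 33.18366662199027
case top tool y [-15.9  16.9] z [-24.3  20.5] x -21.6
cx case top [-59.  -14.3]
cy case top [40.  72.8]
tcp -34.715130044512506 55.889001151931836
-66 1804 [-66.5 -64.7 -58. ]
66 0 
-86 446 [-85.9 -82.9 -77.4]
86 493 [77.5 83.5 85.7]
```

View pics/wrist8.png

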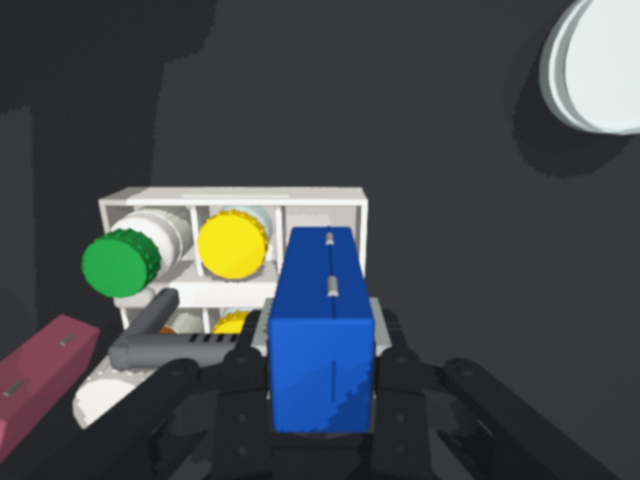

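View pics/crop8.png

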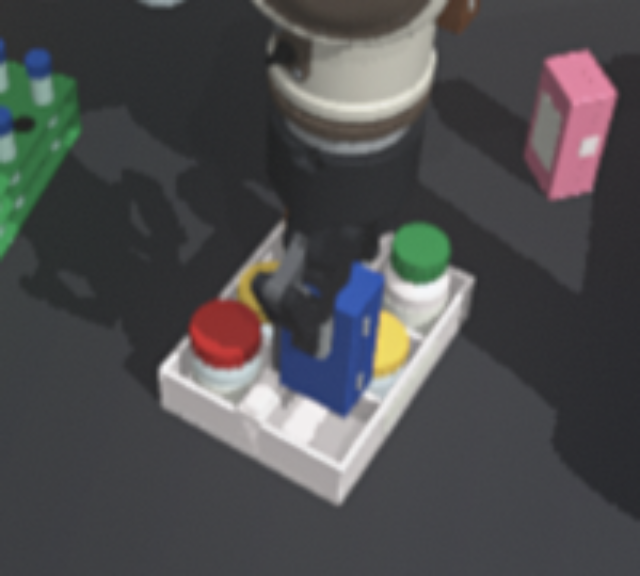

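The case measures about (−35.5…−36, 56) mm relative to the carrier, against a target of (−36, 56). It is square to the walls: its front edge at v=320 is parallel to the wall at v=190. Lowering.

Request:
apply_moves(rows=[[0.01, 0, -0.0004, 0], [0.01, 0, 0, 0], [0.01, 0, 0, 0], [0.005, 0, 0, 0], [0.005, 0, 0, 0], [0, 0, 0, 0]])

```text
time: 21.22
position: [485.8, 116.4, 107.9]
ee_rot: [0.267, 1.555, -0.268]
wrist_force: [0.2, -0.4, -1.1]
opening: 33.3
```

```bash
python3 w.py wrist wrist9.png; python3 m5.py; python3 w.py side side9.png; python3 -c "
import cv2
a=cv2.imread('pics/side9.png')[190:370,240:440];cv2.imwrite('pics/crop9.png',cv2.resize(a,None,fx=3.2,fy=3.2))"
```

```text
21.225 [485.8 116.4 107.9] jaw 70.47 [[-0.001, 0.334, 0.942], [-0.0, 0.942, -0.334], [-1.0, -0.0, -0.001]] [ 0.2 -0.4 -1.1] 33.25947087281782
case top tool y [-16.   16.8] z [-24.5  20. ] x -21.3
cx case top [-60.1 -15.6]
cy case top [39.7 72.5]
tcp -35.63830898180777 55.70327892402064
-66 2653 [-66.6 -64.7 -57.9]
66 0 
-86 635 [-86.2 -82.7 -77.5]
86 660 [77.4 83.4 85.8]
21.275 [486.  116.4 108.3] jaw 70.48 [[-0.0, 0.334, 0.943], [-0.0, 0.943, -0.334], [-1.0, -0.0, -0.0]] [-0.6  0.2 -1.1] 33.49410383197688
```

View pics/crop9.png

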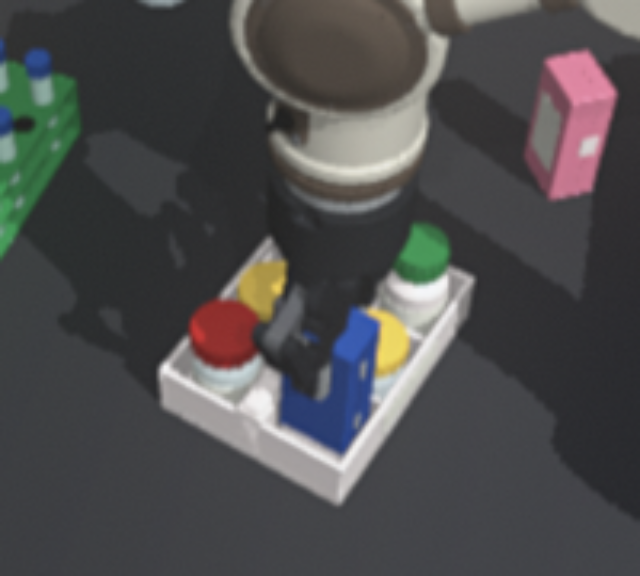

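The case base is in the compartment with no side force. I'll lower it to the floor.

Request:
apply_moves(rows=[[0.006, 0, 0, 0], [0.006, 0, 0, 0], [0.005, 0, 0, 0], [0.003, 0, 0, 0], [0.002, 0, 0, 0], [0, 0, 0, 0], [0, 0, 0, 0]])

```text
time: 22.2
position: [486.1, 116.4, 86.5]
ee_rot: [0.267, 1.554, -0.267]
wrist_force: [0.1, 0.3, -1.9]
opening: 33.4
```

Request:
apply_moves(rows=[[0.001, 0, 0, 0], [0.001, 0, 0, 0], [0, 0, 0, 0]])

```text
time: 22.58
position: [485.9, 116.4, 84.2]
ee_rot: [0.267, 1.554, -0.267]
wrist_force: [-0.0, -0.6, -1.4]
opening: 33.7
```

Request:
apply_moves(rows=[[0.001, 0, 0, 0], [0, 0, 0, 0]])

```text
time: 22.82
position: [486.2, 116.4, 83.6]
ee_rot: [0.267, 1.554, -0.267]
wrist_force: [-0.3, 0.0, 2.4]
opening: 33.6
```

Request:
apply_moves(rows=[[0.0005, 0, 0, 0], [0, 0, 0, 0]])

```text
time: 23.08
position: [486.2, 116.4, 83.6]
ee_rot: [0.267, 1.554, -0.267]
wrist_force: [-2.7, -0.1, 5.6]
opening: 33.4
```

The case is on the floor (5.6 N). Releasing.

Request:
apply_moves(hand=65, rows=[[-0.0005, 0, 0, 0], [0, 0, 0, 0], [0, 0, 0, 0], [0, 0, 0, 0], [-0.01, 0, 0, 0], [-0.015, 0, 0, 0], [-0.025, 0, 0, 0], [-0.025, 0, 0, 0], [-0.025, 0, 0, 0], [-0.025, 0, 0, 0], [-0.025, 0, 0, 0], [0, 0, 0, 0], [0, 0, 0, 0]])

```text
time: 24.7
position: [485.6, 116.4, 232.8]
ee_rot: [0.267, 1.555, -0.268]
wrist_force: [-0.6, 0.3, 0.1]
opening: 55.3
```

```bash
python3 w.py wrist wrist10.png; python3 w.py side side10.png; python3 w.py scene scene10.png; python3 m3.py|grep -v cap; python3 m.py | grep -E "scene|side|wrist|handle|blue"; python3 -c "
import cv2,numpy as np
a=cv2.imread('pics/side10.png')[200:360,260:420];b=cv2.imread('pics/scene10.png')[130:290,260:420];cv2.imwrite('pics/crop10.png',cv2.resize(np.hstack([a,b]),None,fx=2.5,fy=2.5))"
```

```text
24.7 [485.6 116.4 232.8] jaw 70.48 [[-0.001, 0.334, 0.942], [0.0, 0.942, -0.334], [-1.0, -0.0, -0.001]] [-0.6  0.3  0.1] 55.29464606462589
24.75 [485.3 116.4 232.2] jaw 70.47 [[-0.002, 0.334, 0.942], [-0.0, 0.942, -0.334], [-1.0, -0.001, -0.002]] [-0.5  0.6 -1. ] 55.6152929871265
24.8 [485.2 116.4 232. ] jaw 70.47 [[-0.002, 0.334, 0.942], [-0.0, 0.942, -0.334], [-1.0, -0.001, -0.002]] [-0.3 -0.3 -1.3] 55.25376570224401
scene [(-66, np.int64(34), [-65.9, -62.4, -60.4]), (66, np.int64(104), [58.0, 65.4, 68.3]), (-86, np.int64(11), [-88.8, -87.1, -84.5]), (86, np.int64(58), [77.9, 82.2, 83.9])]
side [(-66, np.int64(72), [-66.2, -64.1, -58.2]), (66, np.int64(35), [61.6, 63.7, 66.1]), (-86, np.int64(0), None), (86, np.int64(98), [78.0, 86.5, 89.4])]
wrist [(-66, np.int64(525), [-66.5, -64.9, -59.0]), (66, np.int64(171), [60.9, 62.5, 64.7]), (-86, np.int64(99), [-86.2, -83.9, -81.7]), (86, np.int64(336), [79.1, 83.5, 85.6])]
scene table z 1.4267616399526588
blue 290 [373. 205.] (array([487. , 114.7]), array([33.8, 48.6]), 71.0) [489.1 116.1 104.7]
blue 46 [255. 303.] (array([733.3, -89.7])
[... 343 characters left out ...]
rray([786.2,  23.5]), array([13.7, 12.4]), 6.3) [786.2  24.2  93.7]
handle 299 [341. 205.] (array([502.5,  49.9]), array([102.4,  14.9]), 71.1) [504.1  50.8 113.6]
side table z -1.4450642455914355
blue 369 [343. 301.] (array([486.5, 121.1]), array([33.3, 45.3]), 68.8) [485.3 122.1 103.1]
handle 114 [350. 259.] (array([492.4,  30.6]), array([53. , 12.8]), 71.6) [490.6  28.1 111.8]
handle 103 [332. 281.] (array([512.3,  86.9]), array([35.8, 12.4]), 72.6) [512.4  88.8 111.5]
wrist table z 0.28300216938910083
blue 2862 [321. 232.] (array([485. , 117.6]), array([32.1, 45.9]), 70.0) [483.2 118.2 104.8]
handle 2552 [243. 284.] (array([499.8,  52. ]), array([103.1,  14.1]), 70.4) [498.7  52.7 113.1]
```

View pics/crop10.png

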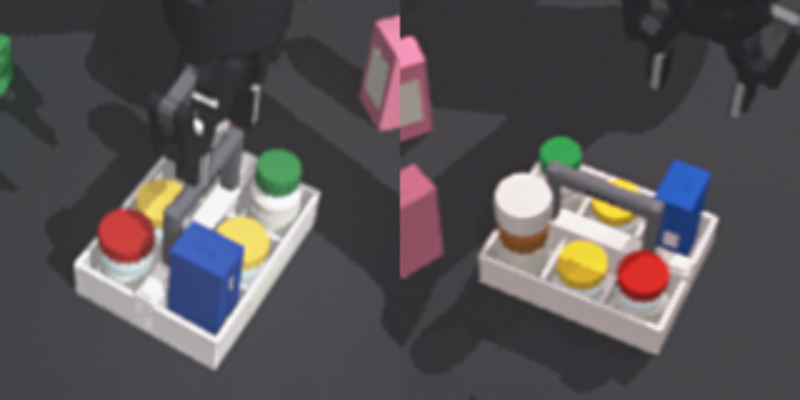

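View pics/wrist10.png

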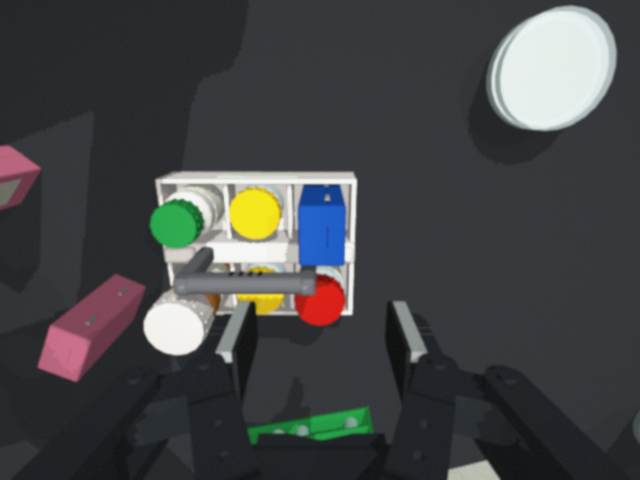

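Both items stand upright in their compartments: case at wrist (322,228), bottle at (178,325). The carrier has not moved and the handle centre is about (500.8, 52). I'll move above the handle with the jaws across the bar.

Request:
apply_moves(hand=100, newtons=120, rows=[[0, -0.018, 0.012, 0], [0, -0.019, 0.012, 0], [0, -0.0185, 0.012, 0], [0, 0, 0, 0.175], [0, 0, 0, 0.175], [0, 0, 0, 0.175], [0, 0, 0, 0.175], [0, 0, 0, 0.175], [0, 0, 0, 0.175], [0, 0, 0, 0.175], [0, 0, 0, 0.175], [0, 0, 0, 0.171], [0, 0, 0, 0], [0, 0, 0, 0]])

```text
time: 26.6
position: [501.1, 52.1, 232.8]
ee_rot: [1.453, 1.03, -1.455]
wrist_force: [0.0, -0.8, 0.0]
opening: 85.7
```

```bash
python3 w.py wrist wrist11.png; python3 m.py | grep -E "wrist|handle"
```

```text
26.6 [501.1  52.1 232.8] jaw -19.38 [[-0.001, 0.943, -0.332], [0.0, -0.332, -0.943], [-1.0, -0.001, 0.0]] [ 0.  -0.8  0. ] 85.70024166110586
handle 299 [341. 205.] (array([502.5,  49.9]), array([102.4,  14.9]), 71.1) [504.1  50.8 113.6]
handle 114 [350. 259.] (array([492.4,  30.6]), array([53. , 12.8]), 71.6) [490.6  28.1 111.8]
handle 103 [332. 281.] (array([512.3,  86.9]), array([35.8, 12.4]), 72.6) [512.4  88.8 111.5]
wrist table z 0.18302568246493736
handle 594 [327. 234.] (array([501.4,  52.6]), array([103.5,  13.3]), 70.0) [506.8  54.4 112.2]
```

View pics/wrist11.png

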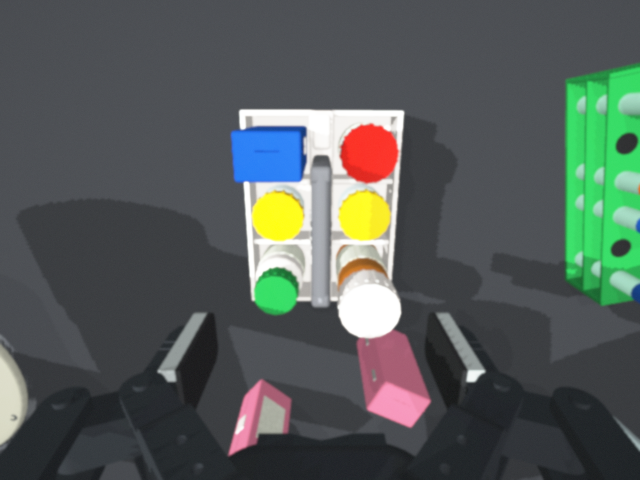

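The wrist view shows the bar vertical at (320,232), centred between the fingers, with only the low pots under the finger paths. Descending and gripping at 120 N.

Request:
apply_moves(hand=100, rows=[[0.02, 0, 0, 0], [0.025, 0, 0, 0], [0.025, 0, 0, 0], [0.02, 0, 0, 0], [0.02, 0, 0, 0], [0.015, 0, 0, 0], [0, 0, 0, 0], [0, 0, 0, 0]])

```text
time: 27.65
position: [502.0, 52.0, 109.0]
ee_rot: [1.456, 1.027, -1.455]
wrist_force: [0.1, -0.8, 0.5]
opening: 85.8
```

Request:
apply_moves(hand=0, newtons=120, rows=[[0, 0, 0, 0], [0, 0, 0, 0], [0, 0, 0, 0], [0, 0, 0, 0], [0, 0, 0, 0], [0, 0, 0, 0], [0, 0, 0, 0], [0, 0, 0, 0], [0, 0, 0, 0], [0, 0, 0, 0], [0, 0, 0, 0], [0, 0, 0, 0]])

```text
time: 29.15
position: [500.9, 52.2, 108.6]
ee_rot: [1.455, 1.029, -1.457]
wrist_force: [-3.7, 1.1, 5.4]
opening: 11.8
```

The opening reads 11.8 mm on a 14 mm bar. I'll look before lifting.

```bash
python3 w.py wrist wrist12.png; python3 w.py scene scene12.png; python3 m3.py | grep -v cap; python3 -c "
import cv2
a=cv2.imread('pics/scene12.png')[130:290,240:420];cv2.imwrite('pics/crop12.png',cv2.resize(a,None,fx=3.5,fy=3.5))"
```

```text
29.15 [500.9  52.2 108.6] jaw -19.53 [[-0.001, 0.942, -0.334], [0.0, -0.334, -0.942], [-1.0, -0.001, 0.0]] [-3.7  1.1  5.4] 11.773913521743038
29.2 [500.9  52.3 108.6] jaw -19.54 [[-0.001, 0.942, -0.334], [0.0, -0.334, -0.942], [-1.0, -0.001, 0.0]] [-4.8  0.5  5.5] 12.106847990665274
scene [(-66, np.int64(12), [-66.9, -62.5, -60.4]), (66, np.int64(92), [57.4, 65.7, 67.9]), (-86, np.int64(10), None), (86, np.int64(42), [80.1, 82.3, 83.6])]
side [(-66, np.int64(72), [-66.2, -64.1, -58.2]), (66, np.int64(35), [61.6, 63.7, 66.1]), (-86, np.int64(0), None), (86, np.int64(98), [78.0, 86.5, 89.4])]
wrist [(-66, np.int64(741), [-66.2, -63.7, -62.0]), (66, np.int64(940), [61.4, 63.3, 65.6]), (-86, np.int64(0), None), (86, np.int64(1239), [82.3, 84.1, 86.0])]
```

View pics/wrist12.png

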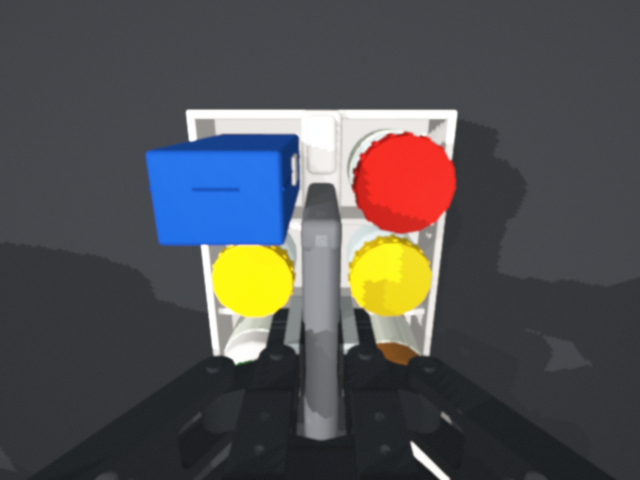

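View pics/crop12.png

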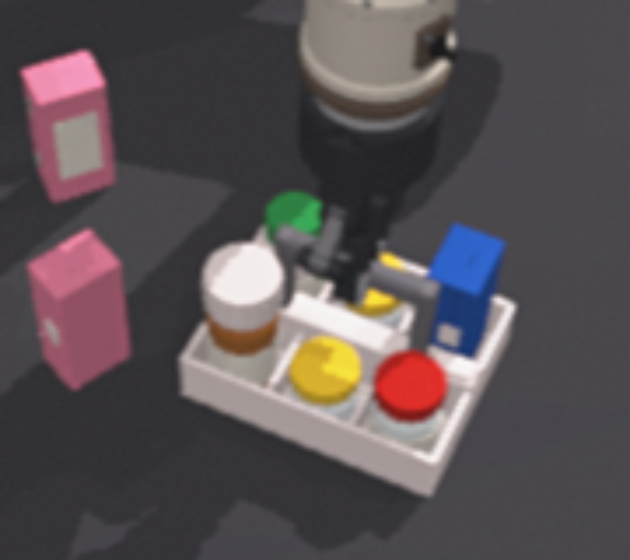

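The pads clasp the bar on both sides (wrist (293,330) and (350,330)) and the load is undisturbed. Lifting gently.

Request:
apply_moves(rows=[[-0.001, 0, 0, 0], [-0.002, 0, 0, 0], [-0.003, 0, 0, 0], [-0.004, 0, 0, 0], [-0.004, 0, 0, 0], [-0.004, 0, 0, 0], [-0.002, 0, 0, 0], [0, 0, 0, 0], [0, 0, 0, 0]])

```text
time: 30.38
position: [501.2, 52.1, 128.1]
ee_rot: [1.456, 1.028, -1.456]
wrist_force: [-0.7, -0.3, -7.9]
opening: 11.7
```

```bash
python3 w.py wrist wrist13.png; python3 w.py scene scene13.png; python3 w.py side side13.png; python3 -c "
import cv2,numpy as np
a=cv2.imread('pics/side13.png')[200:360,260:420];b=cv2.imread('pics/scene13.png')[130:290,260:420];cv2.imwrite('pics/crop13.png',cv2.resize(np.hstack([a,b]),None,fx=2.5,fy=2.5))"
```

```text
30.375 [501.2  52.1 128.1] jaw -19.54 [[-0.0, 0.942, -0.334], [0.0, -0.334, -0.942], [-1.0, -0.0, 0.0]] [-0.7 -0.3 -7.9] 11.676422927526854
30.425 [501.2  52.1 128.1] jaw -19.53 [[-0.001, 0.942, -0.334], [0.0, -0.334, -0.942], [-1.0, -0.001, 0.0]] [-0.2 -0.4 -7.7] 12.190009073148385
30.475 [501.2  52.1 128.1] jaw -19.54 [[-0.0, 0.942, -0.334], [0.0, -0.334, -0.942], [-1.0, -0.0, 0.0]] [ 0.3  0.2 -7.9] 12.066716635979738
```

View pics/crop13.png

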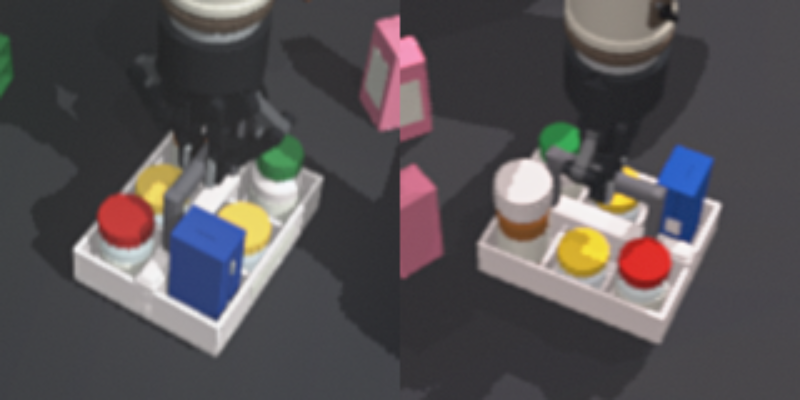

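The force of −7.9 N shows the whole carrier is hanging from the gripper, level and with its contents in place. I'll lift the rest of the way, to about 100 mm.

Request:
apply_moves(rows=[[-0.003, 0, 0, 0], [-0.006, 0, 0, 0], [-0.008, 0, 0, 0], [-0.01, 0, 0, 0], [-0.01, 0, 0, 0], [-0.01, 0, 0, 0], [-0.01, 0, 0, 0], [-0.01, 0, 0, 0], [-0.008, 0, 0, 0], [-0.004, 0, 0, 0], [-0.002, 0, 0, 0], [0, 0, 0, 0], [0, 0, 0, 0], [0, 0, 0, 0], [0, 0, 0, 0], [0, 0, 0, 0]])

```text
time: 32.52
position: [501.4, 52.1, 209.3]
ee_rot: [1.456, 1.028, -1.456]
wrist_force: [0.7, 0.4, -6.8]
opening: 11.9
```

```bash
python3 w.py wrist wrist14.png; python3 w.py scene scene14.png; python3 w.py side side14.png
python3 - <<'E'
from m import *
print(manip.read_state()['dq'].round(4))
for n in ['scene','side','wrist']:
    f=load(n);P=pts(f);hsv=cv2.cvtColor(f['pixels'],cv2.COLOR_RGB2HSV);S,V=hsv[...,1],hsv[...,2]
    a=np.radians(70.47);Y=np.array([np.cos(a),np.sin(a)]);X=np.array([np.sin(a),-np.cos(a)])
    d=P[...,:2]-[501,52];cx=d@X;cy=d@Y;z=P[...,2]
    m=(S<60)&(V>80)&(z>130)&(z<150)&(((abs(abs(cx)-64)<3.5)&(abs(cy)<88))|((abs(abs(cy)-84)<3.5)&(abs(cx)<68)))
    A=np.c_[cx[m],cy[m],np.ones(m.sum())]; b=z[m]
    for _ in range(8):
        c=np.linalg.lstsq(A,b,rcond=None)[0]; r=b-A@c; k=(r>-1.5)&(r<3); 
        if k.sum()<30: break
        A,b=A[k],b[k]
    print(n,len(b),'rim plane slopes',c.round(4))
import glob
E
python3 -c "
import cv2,numpy as np
a=cv2.imread('pics/side14.png')[180:340,260:420];b=cv2.imread('pics/scene14.png')[110:270,260:420];cv2.imwrite('pics/crop14.png',cv2.resize(np.hstack([a,b]),None,fx=2.5,fy=2.5))"
```

```text
32.525 [501.4  52.1 209.3] jaw -19.54 [[-0.0, 0.942, -0.334], [0.0, -0.334, -0.942], [-1.0, -0.0, -0.0]] [ 0.7  0.4 -6.8] 11.865639674973973
32.575 [501.3  52.1 209.3] jaw -19.54 [[-0.0, 0.942, -0.334], [0.0, -0.334, -0.942], [-1.0, -0.0, 0.0]] [-0.4 -0.5 -8.4] 12.117800246544112
32.625 [501.4  52.1 209.3] jaw -19.54 [[0.0, 0.942, -0.334], [0.0, -0.334, -0.942], [-1.0, 0.0, -0.0]] [ 0.   0.8 -7.5] 11.99494879220551
[ 0.0025 -0.0002 -0.001  -0.0001 -0.0004  0.025 ]
scene 174 rim plane slopes [-1.340000e-02 -8.000000e-04  1.412467e+02]
side 288 rim plane slopes [1.500000e-03 4.400000e-03 1.388424e+02]
wrist 4092 rim plane slopes [-4.000000e-04  2.400000e-03  1.405547e+02]
```

View pics/crop14.png

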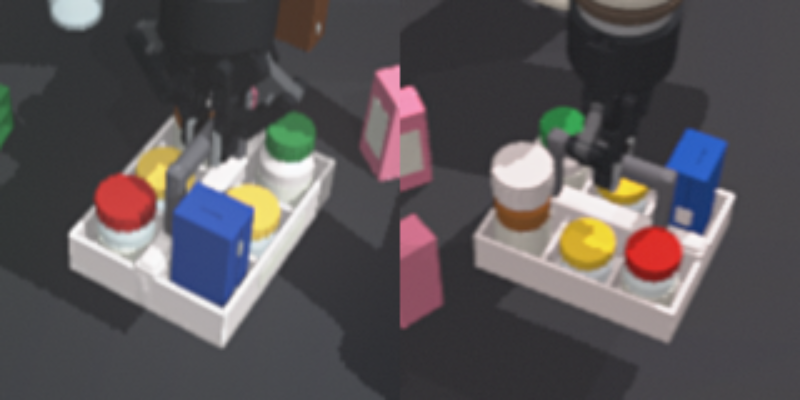

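View pics/scene14.png

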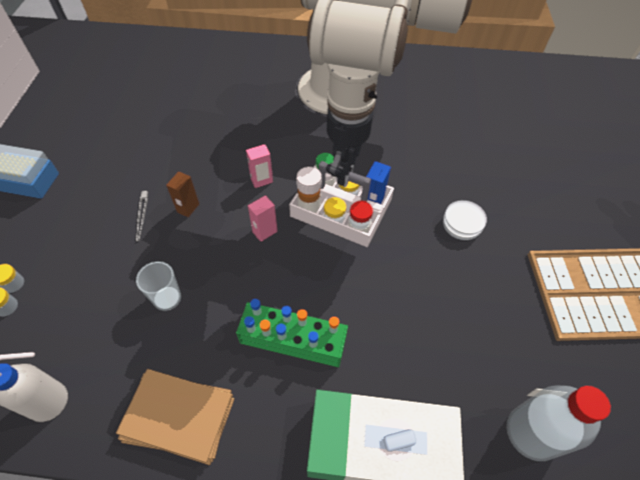

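The carrier's rim is at z ≈ 140, so its underside is at about 100 mm. It is level and still, everything is in its compartment, and the bystanders are where they were. Handing in.

```bash
python3 -c "
from station import manip
print(manip.job_done())"
```

```text
the job is handed in; nothing more can be done
None
```

The job is handed in. The arm is holding the loaded carrier by its handle about 100 mm above the bench. No verdict was reported.

**What I did:** I stood the amber bottle in cell_a and the blue slide case in cell_b. Each was lowered until the compartment floor pushed back (about 10 N and 6 N) before I let go. I then gripped the handle bar at 120 N, lifted gently and stopped. It took about 33 s of the 72 s.

**Last checks:**
- **Height and level:** the rim is at z ≈ 140 mm, which puts the underside about 100 mm up. Rim slopes are under 0.005 rad in the wrist and side views. The coarser scene view gave 0.013, still well under the 0.10 limit.
- **Held and still:** the wrist force is a steady −7 to −8 N, so the gripper carries the whole load. Joint speeds are near zero, the largest a 0.025 rad/s reading on the last joint.
- **Contents and bystanders:** both loaded items and the other four look upright in their compartments. By eye in the last scene picture, the bystanders and look-alikes are where they were.

**Disagreements:**
- **Grip opening:** it read about 12 mm on the 14 mm bar. The pictures show the pads on both sides of the bar, and the hold did not slip.
- **Camera offset:** the scene and side cameras differ by about 5 mm in y, a little more than the stated calibration error explains. I relied on the wrist camera, whose readings fell between the two.

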